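# Clear the bottle off the tip box and pry its lid open

### The job

A reagent bottle has been left standing on the lid of one of the two tip boxes. Set it down gently, upright on free bench beside the boxes, then use the spatula's blade under the lip at the front of that lid to pry it up and swing it right back until it stays wide open, keeping the gripper itself off the boxes because the tips must stay clean. Finally lay the spatula flat on the bench, clear of the boxes and bottle, and leave the other tip box shut and everything else where it is.

Things in the scene. Friction and masses are not known exactly. Their poses are not given: they have to be found in the camera images.
- box: the tip box with the bottle on it: clear pale-blue pipette-tip box, 66 x 122 x 88 mm (depth x, width y, height z), fixed to the bench; origin under its centre, +x to the rear (hinge), -x its front, which faces roughly to the robot's right (world -y, within 0.2 rad). The lower part is 46 mm high, its front wall at x = -33 mm; the hinged lid is the part from z = 47 to 88 mm.
- box_lid (a joint): lid of that box, hinged along its rear edge; 0 = closed, grows as it opens, stop at 1.75 rad (leaning back). Light (about 40 g) with a little hinge friction (0.02 N m), so it mostly stays at the angle where it is left; wide open it reaches about 90 mm behind the box's middle and 125 mm up
- box_lip (a point): centre of the underside of that lid's lip (moves with the lid), 77.5 mm in front of the hinge line. The lip is 3 mm thick and 70 mm wide and stands out of the lid's lower front edge from x = -32 to x = -53 mm (box frame), z = 47 to 50 mm; the space below it is free down to the bench
- box_hinge (a point): middle of that lid's hinge line, at x = 35 mm, z = 47 mm in the box's frame; the line runs along the box's y
- spare: the other tip box, same shape and frame, nothing on it: to be left shut; clear pale-blue pipette-tip box, 66 x 122 x 88 mm (depth x, width y, height z), fixed to the bench; the two may stand either way round, left or right
- spare_lid (a joint): lid of the other tip box, 0 = closed
- bottle: reagent bottle with orange screw cap, round, 52 mm diameter, 85 mm high, about 0.2 kg, origin at the centre of its underside, z up; stands on the box's lid, 88 mm above the bench. Mind the arm's wrist: a shelf hangs over the back of the bench from x = 0.62 on, its lower edge 0.56 m up (0.47 m left of y = 0.40)
- spatula: lab spatula lying flat: black handle 90 x 18 x 14 mm (x = -50 to 40 mm), then a flat steel blade 24 mm wide and 3 mm thick with round end, up to x = 125 mm, at z = 5.5 to 8.5 mm; origin on the underside near the middle of the handle (a good place to grip, across y), x towards the blade's tip, z up; 80 g; on the black worktop, 1.6 mm below the pad
- spatula_tip (a point): end of the spatula's blade, mid thickness
- petri: bystander: stack of three small round dishes, 62 mm diameter, 43 mm high, origin under its centre
- buffer: bystander: reagent bottle with blue cap, 66 mm diameter, 100 mm high, origin under its centre
- timer: bystander: countdown timer, 58 x 68 x 29 mm, origin under its centre
- pens: bystander: beaker with pens, 72 mm diameter, 150 mm high, origin under its centre
Mind the look-alikes: they are no part of the job. What is shaped like the bottle but red is not meant.

How it is judged (in metres and radians):
On the way, in this order (a step that is already met when the one before it is completed fails the run):
1. the bottle stands upright and let go on the bench, the lid still closed (height (world z) of bottle below 0.008 m and angle between bottle's own z axis and vertical below 0.1 rad and horizontal distance between bottle and box above 0.1 m and linear speed of bottle below 0.03 m/s and contact force between the fingers and bottle below 0.1 N and value of joint box_lid below 0.1 rad), for 0.2 s.
2. the spatula lifts the lid (open more than 0.4 rad with the spatula touching the box or lid) (value of joint box_lid above 0.4 rad and contact force between spatula and box above 0.02 N), for 0.05 s.
At the end, for the whole second after the job is handed in: The cleared box's lid is open past 1.4 rad and still; the bottle stands upright (within 0.1 rad) on the bench, its middle at least 0.1 m from the box's middle; the spatula lies flat on the bench touching neither box nor bottle; both released and at rest (value of joint box_lid above 1.4 rad and velocity of joint box_lid between -0.1 and 0.1 rad/s and height (world z) of each of bottle, spatula below 0.008 m and angle between each of bottle, spatula's own z axis and vertical below 0.1 rad and horizontal distance between bottle and box above 0.1 m and linear speed of each of bottle, spatula below 0.03 m/s and height (world z) of spatula_tip below 0.016 m and contact force between spatula and box below 0.1 N and contact force between spatula and spare below 0.1 N and contact force between spatula and bottle below 0.1 N).
It fails at once if the bottle tips more than 0.5 rad (angle between bottle's own z axis and vertical above 0.5 rad).
It fails at once if the bottle is dropped or banged on the bench (faster than 0.5 m/s within 20 mm of it) (height (world z) of bottle below 0.02 m and linear speed of bottle above 0.5 m/s).
It fails at once if the gripper or arm touches a tip box (more than 1 N) (contact force between any of the fingers, the arm and box above 1 N or contact force between any of the fingers, the arm and spare above 1 N).
It fails at once if the other tip box is opened (value of joint spare_lid above 0.15 rad).
It fails at once if a bystander is moved more than 30 mm (distance of any of petri, buffer, timer, pens from where it was at the start of the episode above 0.03 m).
It also fails if it takes over 72 s, if anything falls off the work surface, if the arm or the gripper's body presses on something with over 40 N, if the wrist force passes 120 N, or if a joint passes its speed limit or range.

### The arm

A 6-joint arm with a two-finger parallel gripper is mounted at the origin on a cart in front of the work surface, level with it; the furniture and walls round the work are solid. World frame = base frame: x ahead of the robot, y to its left, z up, the work surface at z = 0. Lengths are in mm, angles in rad, forces in N, time in s.
With the tool pointing down it reaches from about 350 to 775 mm from the base axis. Payload 7.3 kg.
Tool frame: the origin (TCP) lies at the very end of the fingers, on their centre line; the grasp point (between the pads) lies behind it (bot.grip_point_offset is the z of the grasp point in the tool frame, in mm); z points along the fingers, y is the line along which they close (so a half turn about z gives the same grasp; the last joint's range is limited). The gripper opens to 92 mm and grips with 3 to 60 N. Pads are 19 mm wide; open, the fingers measure 130 mm over their backs; the gripper's body (75 mm by 190 mm) begins 47 mm behind the grasp point.
Start: joints at [1.088, 0.342, 1.524, -0, 1.275, -0.146], TCP at [173.482, 495.529, 226.741] pointing down, gripper open.
Joint ranges: [-2.53, 2.53], [-0.77, 2.02], [0.04, 2.7], [-1, 4.14], [0.28, 2.66], [-3.11, 3.11]. Speed limits (rad/s): [2.57, 2.57, 3.14, 3.14, 3.14, 3.14].

### API

Orientations are given as [roll, pitch, yaw] about the fixed x, y, z axes, in that order (R = Rz(yaw) Ry(pitch) Rx(roll)).
In Python, from plant import bot gives the robot as it stands. The module is installed in compiled form; this text tells all that it offers.
- The arm moves only by the shell command python3 -m crank 'ROWS'. ROWS is JSON, a list that holds one entry, the list of rows, each a list of 5 numbers: the opening, from 0 (shut) to 1 (fully open), then the shift along the tool's x, y, z in cm, then the turn about the tool's z in degrees. In form: [[[claw, x, y, z, turn], ...]]. A call has exactly 10 rows; each row is the pose to reach, as a shift and turn from the pose commanded when the call began, along the tool's axes at that moment; what a row does not reach only later rows make up. A row lasts 1/10 s, in which the tool goes at most 50 mm and 8.59 degrees, less where a joint would pass 70% of its speed; a pose out of reach is approached as far as the arm can. A call with a gripper value outside its range is refused whole. The fingers move at their own pace and stop on an object; the grip force is fixed at half the most. Time passes only in rows, so rows that repeat a pose let the fingers close, or fill a call up. It gives the time, the measured TCP pose, the force, the opening and the grip force at its end, in the units of the state.
- bot.get_obs(): the state, without advancing time (a new reading comes with each control period).
- bot.capture(name): name is "scene" or "top"; returns (picture, depth): 480x640x3 uint8, red, green, blue; 480x640 float32, mm along the optical axis (not along the pixel's ray), 0 where there is no reading.
- bot.calibration(name): a dict with "vertical_fov" (degrees; the focal length in pixels is half the picture's height over the tangent of half this angle, whatever the lens; pixels are square), "cx", "cy" (the principal point, pixels), "rvec" (rotation vector, rad) and "tvec" (3), from world to camera coordinates, as OpenCV has them. Camera axes: x right, y down, z forward; pixel columns grow to the right and rows downward; lengths in mm; the calibration is good to about 2 mm. A picture is of the moment at which its call begins. calibration takes no time and is no camera call.
- bot.close_job(): hands the job in; it is judged then, once.
The state is a dict: "time": time; "joint_positions": joint angles; "dq": joint speeds; "tau": joint torques, N m; "tool_pos": TCP position; "tcp_rot": TCP orientation; "contact_force": force on the tool from outside, world axes, zero at the start; "moment": the same for the moment, N m; "grip_width": finger opening in mm; "finger_force": force on a finger pad.
Only numpy, scipy, OpenCV 4.12 (cv2) and the standard library are available. Lean on these libraries where they do the work, as an engineer would, in place of code of your own. Each camera call takes 0.05 s, during which the arm holds its last target. There are 200 camera calls.

## Working session

There is one attempt and no reset: what is moved stays moved. The work goes in short steps, Python scripts to look and compute and a shell command to move; the robot and the scene stay as the last step left them, time stands still between calls to the robot, and variables do not carry over. Pictures are saved under pics/ and viewed, at most 10 in all, crops included, and the job is handed in when it is done.

```bash
mkdir -p pics
cat > h.py <<'E'
import numpy as np, cv2
from plant import bot
from scipy.spatial.transform import Rotation as R
def cal(n):
    c=bot.calibration(n); f=240/np.tan(np.radians(c["vertical_fov"])/2)
    return f,c["cx"],c["cy"],R.from_rotvec(np.ravel(c["rvec"])).as_matrix(),np.ravel(c["tvec"])
def cloud(n,d):
    f,cx,cy,M,t=cal(n); v,u=np.mgrid[:480,:640]
    P=np.stack([(u-cx)/f*d,(v-cy)/f*d,d],-1)
    return (P-t)@M
def ray(n,u,v,z):
    f,cx,cy,M,t=cal(n); d=M.T@np.array([(u-cx)/f,(v-cy)/f,1]); o=-M.T@t
    return o+d*(z-o[2])/d[2]
def proj(n,p):
    f,cx,cy,M,t=cal(n); q=M@np.array(p,float)+t; return f*q[0]/q[2]+cx,f*q[1]/q[2]+cy
E
python3 - <<'E'
from h import *
for n in("scene","top"):
    p,d=bot.capture(n); np.savez(f"pics/{n}0.npz",p=p,d=d); cv2.imwrite(f"pics/{n}0.png",p[...,::-1])
    c=bot.calibration(n); print(c)
print(bot.get_obs(),bot.grip_point_offset)
E
```

```text
{'vertical_fov': 57.650964364905185, 'cx': 325.7182146660576, 'cy': 240.63285474058685, 'rvec': array([ 2.24537541, -0.63406857,  0.25722821]), 'tvec': array([-418.37210059,  303.23772524,  776.48209309])}
{'vertical_fov': 45.61783418954599, 'cx': 325.61210784380853, 'cy': 235.47040728029597, 'rvec': array([ 2.12095218, -2.14657747,  0.13431874]), 'tvec': array([ 115.36157985,  512.02328786, 1417.64418681])}
{'time': 0.1, 'joint_positions': array([ 1.08800185e+00,  3.42674333e-01,  1.52491403e+00,  4.88892242e-06,
        1.27537246e+00, -1.46035247e-01]), 'dq': array([-0.00109307, -0.00225475, -0.00212665, -0.00106265,  0.00051461,
       -0.00171162]), 'tau': array([ 2.02216492e-03, -4.32002699e+01, -2.44697696e+01,  7.19836378e-02,
        5.25152113e-02, -2.86623538e-05]), 'tool_pos': array([173.30612786, 495.19850258, 226.10600424]), 'tcp_rot': array([-3.14023972e+00, -2.03717610e-04,  2.80483186e+00]), 'contact_force': array([ 0.55227303,  0.28775803, -0.67852073]), 'moment': array([ 0.01494444, -0.02098751, -0.01160879]), 'finger_force': 0.0, 'grip_width': 91.99363114006911} -18.8
```

View pics/scene0.png

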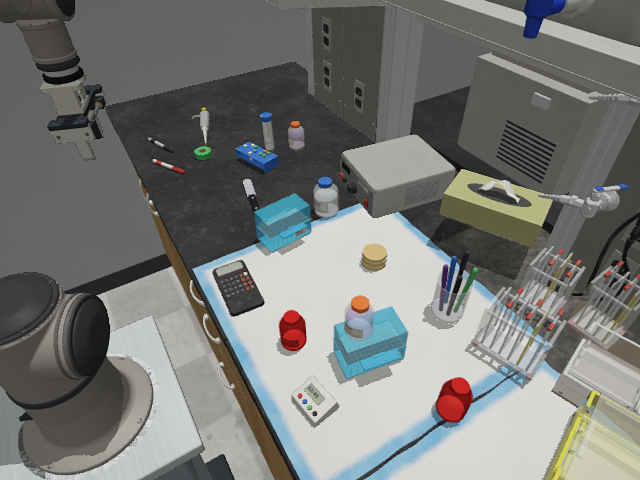

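View pics/top0.png

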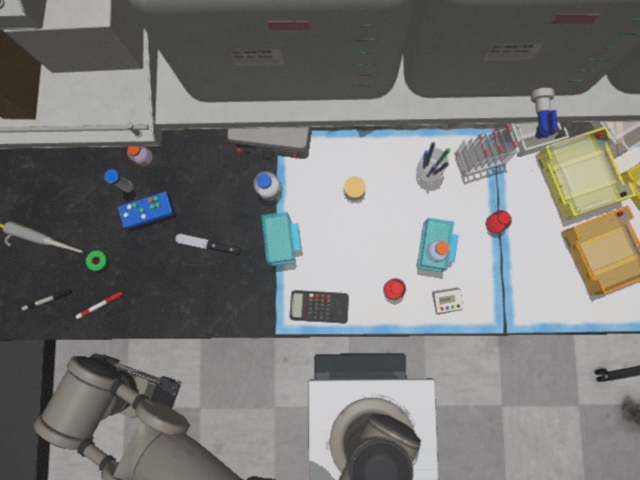

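The top view shows a box with an orange-capped bottle at about (437,245), and the spare box at (280,240) with nothing on it. There is a black-handled tool with a steel blade at (207,243). Look-alikes in the top view are a second orange-capped bottle on the bench at (140,155) and red bottles at (395,289) and (499,222). The one meant is the one at (438,250), since it is the only one standing on a lid. Next I'll confirm this in enlarged crops and measure.

Run:
```python
from h import *
p=cv2.imread("pics/top0.png")
a=cv2.resize(p[205:285,405:505],None,fx=4,fy=4,interpolation=cv2.INTER_CUBIC)
b=cv2.resize(p[200:280,165:305],None,fx=4,fy=4,interpolation=cv2.INTER_CUBIC)
c=np.zeros((320*2-40,800,3),np.uint8); c[:300,:400]=a[:300]; c[300:600,:560]=b[:300]
cv2.imwrite("pics/crop0.png",c)
z=np.load("pics/top0.npz"); W=cloud("top",z['d'])
def roi(u0,u1,v0,v1,zl,zh):
    q=W[v0:v1,u0:u1].reshape(-1,3); return q[(q[:,2]>zl)&(q[:,2]<zh)]
def rect(q,name):
    r=cv2.minAreaRect(q[:,:2].astype(np.float32)); print(name,len(q),q.mean(0).round(1),r)
rect(roi(410,475,210,280,80,95),"boxlid"); rect(roi(255,310,205,275,80,95),"sparelid")
rect(roi(440,475,210,280,42,60),"lip");rect(roi(285,310,205,275,42,60),"sparelip")
rect(roi(410,475,210,280,160,180),"cap")
for n,r in dict(petri=(340,372,170,205,25,60),buffer=(250,285,165,205,60,115),timer=(430,468,285,318,15,40),pens=(410,450,140,195,60,160),red=(380,410,275,305,30,110),red2=(480,515,205,240,30,110),calc=(285,350,285,325,5,40),spat=(170,245,225,260,2,30)).items():
    rect(roi(*r),n)
print(np.percentile(W[300:325,360:420,2],[5,50,95]), np.percentile(W[270:300,180:250,2],[5,50,95]))
```

```text
boxlid 830 [ 494.2 -165.2   87.2] ((484.9172668457031, -166.05958557128906), (65.59297943115234, 120.77593994140625), 80.17237854003906)
sparelid 1248 [504.1 229.4  87.3] ((505.2605895996094, 229.75640869140625), (120.31999969482422, 65.40496826171875), 6.521810531616211)
lip 163 [ 474.4 -210.5   49.7] ((462.7960205078125, -206.1236114501953), (26.590513229370117, 98.20243072509766), 67.52909851074219)
sparelip 262 [507.4 188.7  49.6] ((505.111328125, 191.06832885742188), (36.837493896484375, 120.10445404052734), 87.07272338867188)
cap 156 [ 460.7 -160.1  171.7] ((460.83660888671875, -159.05563354492188), (33.62148666381836, 30.520952224731445), 87.99888610839844)
petri 379 [640.5  34.3  34.5] ((640.0862426757812, 34.806365966796875), (55.160247802734375, 57.55474853515625), 40.514488220214844)
buffer 520 [641.2 257.8  82.3] ((644.4602661132812, 258.9278259277344), (63.11351776123047, 64.96522521972656), 49.36210250854492)
timer 578 [ 346.5 -197.    24.1] ((346.45086669921875, -197.41073608398438), (54.64127731323242, 69.42680358886719), 9.349181175231934)
pens 508 [ 690.2 -164.9   98.6] ((689.1948852539062, -163.87692260742188), (71.47061920166016, 69.22177124023438), 33.5188102722168)
red 370 [374.8 -59.9  69.4] ((375.8359375, -61.487831115722656), (50.96950149536133, 51.11611557006836), 88.21611785888672)
red2 402 [ 540.8 -325.5   67.2] ((543.3361206054688, -330.51531982421875), (51.05143356323242, 51.412315368652344), 63.27652359008789)
calc 1707 [335.  130.1  11.1] ((339.6700134277344, 135.07127380371094), (161.70492553710938, 99.66468811035156), 89.24002075195312)
spat 677 [501.7 422.1   7.6] ((506.0866394042969, 421.9468688964844), (197.8647003173828, 90.39478302001953), 89.28099822998047)
[-5.98418745 -0.62441278  4.81149459] [-7.71092191 -2.26805411  2.98514134]
```

View pics/crop0.png

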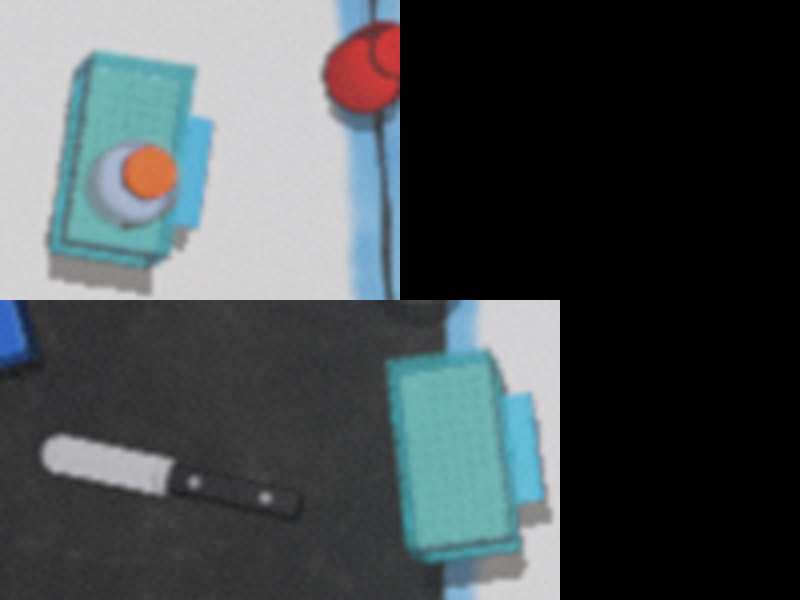

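The crop confirms three things:
- The orange-capped bottle stands on the right-hand box, whose lip faces image right (-y).
- The spare box is clear.
- The steel-bladed spatula has its tip at about (175,238) and its handle end at about (240,250).

The box centre measures (485,-166) with yaw 1.40, and the lid measures 65.6x120.8, which matches the stated size. The cap top at z 172 also fits. Next I'll work out the shifts.

```bash
cat >> h.py <<'E'
def go(*tg):
    """shift in cm (tool axes) and turn in deg from the measured pose to world targets (x,y,z,yaw)"""
    o=bot.get_obs(); M=R.from_euler('xyz',o["tcp_rot"]).as_matrix()
    print("tcp",o["tool_pos"].round(1),"yaw",o["tcp_rot"][2].round(3),"t",o["time"],"w",o["grip_width"].round(1))
    for t in tg:
        s=M.T@(np.array(t[:3])-o["tool_pos"])/10
        print(s.round(2),"turn",round(np.degrees((o["tcp_rot"][2]-t[3]+np.pi)%(2*np.pi)-np.pi),1))
E
python3 - <<'E'
from h import *
go((461,-159.5,230,1.4),(461,-159.5,108,1.4))
for z in(5,12):
    a=ray("top",175.2,238.2,5.4);b=ray("top",239.8,250.5,z); d=a-b; print(a,b,np.hypot(*d[:2]),np.arctan2(d[1],d[0]))
E
```

```text
Traceback (most recent call last):
  File "h.py", line 19, in go
    print("tcp",o["tool_pos"].round(1),"yaw",o["tcp_rot"][2].round(3),"t",o["time"],"w",o["grip_width"].round(1))
                                                                                        ^^^^^^^^^^^^^^^^^^^^^
AttributeError: 'float' object has no attribute 'round'
```

```bash
sed -i 's/o\["grip_width"\].round(1)/round(o["grip_width"],1)/' h.py
python3 - <<'E'
from h import *
go((461,-159.5,230,1.4),(461,-159.5,108,1.4))
for z in(5,12):
    a=ray("top",175.2,238.2,5.4);b=ray("top",239.8,250.5,z); d=a-b; print(a,b,np.hypot(*d[:2]),np.arctan2(d[1],d[0]))
E
```

```text
tcp [173.3 495.2 226.1] yaw 2.805 t 0.1 w 92.0
[-48.79 -52.29  -0.33] turn 80.5
[-48.79 -52.27  11.87] turn 80.5
[516.65200207 505.3761595    5.4       ] [481.89971412 334.64827228   5.        ] 174.22896714540715 1.3699861237261013
[516.65200207 505.3761595    5.4       ] [481.02598995 333.42799911  12.        ] 175.6000643512006 1.3664965552634298
```

```bash
python3 -m crank '[[[1,-4,-4,0,8],[1,-8,-8.5,0,16],[1,-11.5,-12.5,0,24],[1,-15,-16.5,0,32],[1,-18.5,-20,0,40],[1,-22,-24,0,48],[1,-25.5,-27.5,0,56],[1,-29,-31,0,64],[1,-32,-34.5,0,72],[1,-35,-37.5,0,80.5]]]'; python3 -c "
from h import *
go((461,-159.5,230,1.4),(461,-159.5,108,1.4))"
```

```text
time: 1.1
tool_pos: [374.5, 35.8, 226.7]
tcp_rot: [3.141, -0.0, 1.394]
contact_force: [1.0, 1.7, 0.2]
grip_width: 92.0
finger_force: 0.0
tcp [374.5  35.8 226.7] yaw 1.394 t 1.1 w 92.0
[-17.7   11.95  -0.33] turn -0.4
[-17.7   11.95  11.87] turn -0.4
```

```bash
python3 -m crank '[[[1,-3.5,2.4,0,0],[1,-7,4.8,0,0],[1,-10.5,7.2,0,0],[1,-14,9.5,0,0],[1,-16,11,0,0],[1,-17.7,11.95,0,0],[1,-17.7,11.95,0,0],[1,-17.7,11.95,0,0],[1,-17.7,11.95,0,0],[1,-17.7,11.95,0,0]]]'; python3 -c "
from h import *
go((461,-159.5,230,1.4),(461,-159.5,108,1.4))
p,d=bot.capture('scene'); cv2.imwrite('pics/s1.png',p[180:420,220:540,::-1].repeat(2,0).repeat(2,1))"
```

```text
time: 2.1
tool_pos: [461.8, -155.9, 226.9]
tcp_rot: [3.141, -0.0, 1.401]
contact_force: [-0.0, 0.2, -0.5]
grip_width: 91.7
finger_force: 0.0
tcp [ 461.8 -155.9  226.9] yaw 1.401 t 2.1 w 91.7
[-0.37 -0.02 -0.31] turn 0.1
[-0.37 -0.02 11.89] turn 0.1
```

View pics/s1.png

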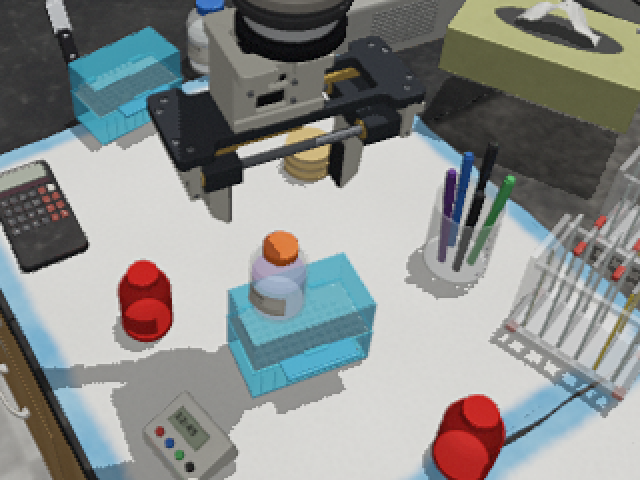

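The open gripper is lined up above the bottle (crop about (278,270)), with its fingers either side along world x. I'll descend and grip.

```bash
python3 -m crank '[[[1,-0.4,0,2,0],[1,-0.4,0,4,0],[1,-0.4,0,6,0],[1,-0.4,0,8,0],[1,-0.4,0,9.5,0],[1,-0.4,0,10.7,0],[1,-0.4,0,11.5,0],[1,-0.4,0,12,0],[1,-0.4,0,12,0],[1,-0.4,0,12,0]]]';  python3 -m crank '[[[0.4,0,0,0,0],[0.4,0,0,0,0],[0.4,0,0,0,0],[0.4,0,0,0,0],[0.4,0,0,0,0],[0.4,0,0,0,0],[0.4,0,0,0,0],[0.4,0,0,0,0],[0.4,0,0,0,0],[0.4,0,0,0,0]]]'
```

```text
time: 3.15
tool_pos: [461.7, -160.9, 107.2]
tcp_rot: [3.141, 0.0, 1.4]
contact_force: [-0.6, 0.1, 0.3]
grip_width: 91.6
finger_force: 0.0
time: 4.15
tool_pos: [461.4, -160.9, 106.8]
tcp_rot: [3.141, -0.0, 1.4]
contact_force: [-0.1, -0.2, 1.1]
grip_width: 51.4
finger_force: 30.0
```

```bash
python3 -m crank '[[[0.4,0,0,-0.5,0],[0.4,0,0,-1.5,0],[0.4,0,0,-3,0],[0.4,0,0,-4.5,0],[0.4,0,0,-5.5,0],[0.4,0,0,-6,0],[0.4,1,0,-6,0],[0.4,3,0.1,-6,0],[0.4,5.5,0.2,-6,0],[0.4,8,0.3,-6,0]]]'; python3 -c "
from h import *
go((490,40,160,1.4),(490,40,19.5,1.4))"
```

```text
time: 5.15
tool_pos: [477.6, -81.1, 166.0]
tcp_rot: [-3.14, -0.001, 1.399]
contact_force: [0.3, 0.1, -2.2]
grip_width: 51.2
finger_force: 30.0
tcp [477.6 -81.1 166. ] yaw 1.399 t 5.15 w 51.2
[12.14 -0.84  0.61] turn -0.0
[12.13 -0.82 14.66] turn -0.0
```

```bash
python3 -m crank '[[[0.4,2.5,-0.2,0,0],[0.4,5,-0.4,0,0],[0.4,7.5,-0.6,0,0],[0.4,9.5,-0.8,1,0],[0.4,11,-0.8,2.5,0],[0.4,11.8,-0.8,4.5,0],[0.4,11.8,-0.8,6.5,0],[0.4,11.8,-0.8,8.5,0],[0.4,11.8,-0.8,10,0],[0.4,11.8,-0.8,11,0]]]'; python3 -c "
from h import *
go((490,40,19.2,1.4))"
```

```text
time: 6.15
tool_pos: [488.9, 35.8, 55.0]
tcp_rot: [-3.139, 0.0, 1.4]
contact_force: [-0.7, 0.2, -0.9]
grip_width: 51.3
finger_force: 30.0
tcp [488.9  35.8  55. ] yaw 1.4 t 6.15 w 51.3
[0.43 0.05 3.58] turn 0.0
```

```bash
python3 -m crank '[[[0.4,0,0,0.8,0],[0.4,0,0,1.6,0],[0.4,0,0,2.2,0],[0.4,0,0,2.7,0],[0.4,0,0,3.0,0],[0.4,0,0,3.3,0],[0.4,0,0,3.5,0],[0.4,0,0,3.6,0],[0.4,0,0,3.65,0],[0.4,0,0,3.65,0]]]'
```

```text
time: 7.15
tool_pos: [490.2, 35.1, 20.3]
tcp_rot: [3.141, -0.0, 1.4]
contact_force: [-0.1, 0.3, -1.0]
grip_width: 51.3
finger_force: 30.0
```

```bash
python3 -m crank '[[[0.4,0,0,0.05,0],[0.4,0,0,0.1,0],[0.4,0,0,0.15,0],[0.4,0,0,0.15,0],[0.4,0,0,0.15,0],[0.4,0,0,0.15,0],[0.4,0,0,0.15,0],[0.4,0,0,0.15,0],[0.4,0,0,0.15,0],[0.4,0,0,0.15,0]]]'
```

```text
time: 8.15
tool_pos: [490.2, 35.1, 18.7]
tcp_rot: [3.142, -0.0, 1.4]
contact_force: [-0.7, -0.2, -0.2]
grip_width: 51.4
finger_force: 30.0
```

```bash
python3 -m crank '[[[0.6,0,0,0,0],[0.7,0,0,0,0],[0.85,0,0,0,0],[1,0,0,0,0],[1,0,0,0,0],[1,0,0,0,0],[1,0,0,0,0],[1,0,0,-1,0],[1,0,0,-3,0],[1,0,0,-6,0]]]'
python3 -m crank '[[[1,0,0,-3,0],[1,0,0,-6,0],[1,0,0,-9,0],[1,0,0,-12,0],[1,0,0,-13,0],[1,0,0,-13,0],[1,0,0,-13,0],[1,0,0,-13,0],[1,0,0,-13,0],[1,0,0,-13,0]]]'
python3 - <<'E'
from h import *
go((491.4,383,210,1.367),(491.4,383,1,1.367))
p,d=bot.capture("scene"); cv2.imwrite("pics/s2.png",p[...,::-1])
E
```

```text
time: 9.15
tool_pos: [489.2, 35.2, 78.9]
tcp_rot: [-3.139, 0.0, 1.4]
contact_force: [-0.7, 0.1, 0.2]
grip_width: 91.6
finger_force: 0.0
time: 10.15
tool_pos: [489.8, 35.1, 207.8]
tcp_rot: [-3.14, 0.0, 1.4]
contact_force: [-0.0, -0.8, 0.4]
grip_width: 91.6
finger_force: 0.0
tcp [489.8  35.1 207.8] yaw 1.4 t 10.15 w 91.6
[34.31 -5.76 -0.21] turn 1.9
[34.31 -5.73 20.69] turn 1.9
```

View pics/s2.png

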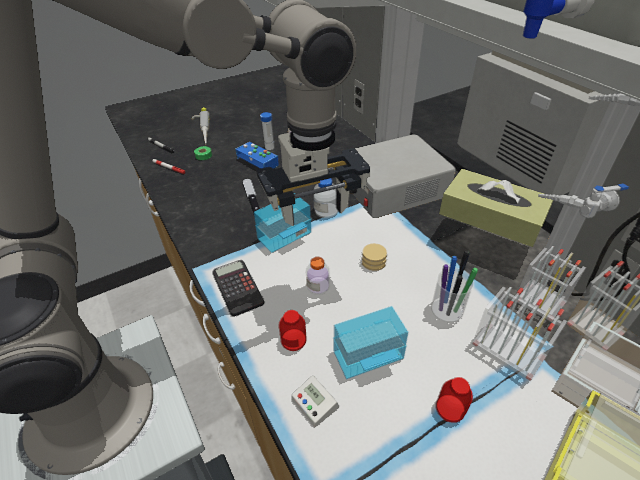

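The bottle stands upright on the pad at (318,272) and the lid is still closed. Next is the spatula.

```bash
python3 -m crank '[[[1,4,-0.7,0,1.9],[1,8,-1.4,0,1.9],[0.8,12,-2,0,1.9],[0.6,16,-2.7,0,1.9],[0.6,20,-3.4,0,1.9],[0.6,24,-4,0,1.9],[0.6,28,-4.7,0,1.9],[0.6,31,-5.2,0,1.9],[0.6,33.5,-5.6,0,1.9],[0.6,34.3,-5.76,0,1.9]]]'; python3 -c "
from h import *
go((491.4,383,40,1.367),(491.4,383,1,1.367))"
```

```text
time: 11.2
tool_pos: [491.1, 385.1, 207.9]
tcp_rot: [-3.141, -0.0, 1.369]
contact_force: [0.2, -0.3, -0.4]
grip_width: 55.0
finger_force: 0.0
tcp [491.1 385.1 207.9] yaw 1.369 t 11.2 w 55.0
[-0.21  0.08 16.79] turn 0.1
[-0.21  0.08 20.69] turn 0.1
```

```bash
python3 -m crank '[[[0.6,-0.2,0.1,4,0],[0.6,-0.2,0.1,8,0],[0.6,-0.2,0.1,12,0],[0.6,-0.2,0.1,15,0],[0.6,-0.2,0.1,17,0],[0.6,-0.2,0.1,18.5,0],[0.6,-0.2,0.1,19.5,0],[0.6,-0.2,0.1,20.3,0],[0.6,-0.2,0.1,20.7,0],[0.6,-0.2,0.1,20.7,0]]]' && python3 -m crank '[[[0.6,0,0,0,0],[0.4,0,0,0.05,0],[0.3,0,0,0.05,0],[0.2,0,0,0.05,0],[0.1,0,0,0.05,0],[0.1,0,0,0.05,0],[0.1,0,0,0.05,0],[0.1,0,0,0.05,0],[0.1,0,0,0.05,0],[0.1,0,0,0.05,0]]]'
```

```text
time: 12.2
tool_pos: [492.4, 380.8, 1.8]
tcp_rot: [3.141, -0.0, 1.367]
contact_force: [-0.3, 0.6, 0.6]
grip_width: 54.6
finger_force: 0.0
time: 13.2
tool_pos: [492.3, 380.7, 1.3]
tcp_rot: [3.142, -0.0, 1.367]
contact_force: [-0.6, -0.7, 1.1]
grip_width: 17.3
finger_force: 30.0
```

```bash
python3 -m crank '[[[0.1,0,0,-1,0],[0.1,0,0,-3,0],[0.1,0,0,-6,0],[0.1,0,0,-10,0],[0.1,0,0,-14,0],[0.1,0,0,-17,0],[0.1,0,0,-18.5,0],[0.1,0,0,-18.5,0],[0.1,0,0,-18.5,0],[0.1,0,0,-18.5,0]]]'
python3 - <<'E'
from h import *
go((440,0,185,1.4))
o=bot.get_obs(); print(o['grip_width'],o['finger_force'])
p,d=bot.capture("top"); a=cv2.resize(p[200:300,150:283,::-1],None,fx=6,fy=6,interpolation=cv2.INTER_CUBIC); cv2.imwrite("pics/t3.png",a)
W=cloud("top",d); m=(W[...,2]>175)&(W[...,2]<200)&(W[...,1]>435)&(W[...,1]<560)&(abs(W[...,0]-510)<60)
q=W[m]; print(len(q),q[:,1].max(),cv2.minAreaRect(q[:,:2].astype(np.float32)))
for lo in range(435,520,15):
    s=q[(q[:,1]>=lo)&(q[:,1]<lo+15)]
    if len(s): print(lo,np.median(s,0).round(1))
E
```

```text
time: 14.2
tool_pos: [491.6, 380.3, 184.7]
tcp_rot: [-3.14, 0.002, 1.367]
contact_force: [0.2, 0.3, -1.8]
grip_width: 17.8
finger_force: 30.0
tcp [491.6 380.3 184.7] yaw 1.367 t 14.2 w 17.8
[-38.29   2.66   0.04] turn -1.9
17.78973177093785 29.99887704849243Traceback (most recent call last):
  File "<stdin>", line 6, in <module>
    return umr_maximum(a, axis, None, out, keepdims, initial, where)
ValueError: zero-size array to reduction operation maximum which has no identity
```

View pics/t3.png

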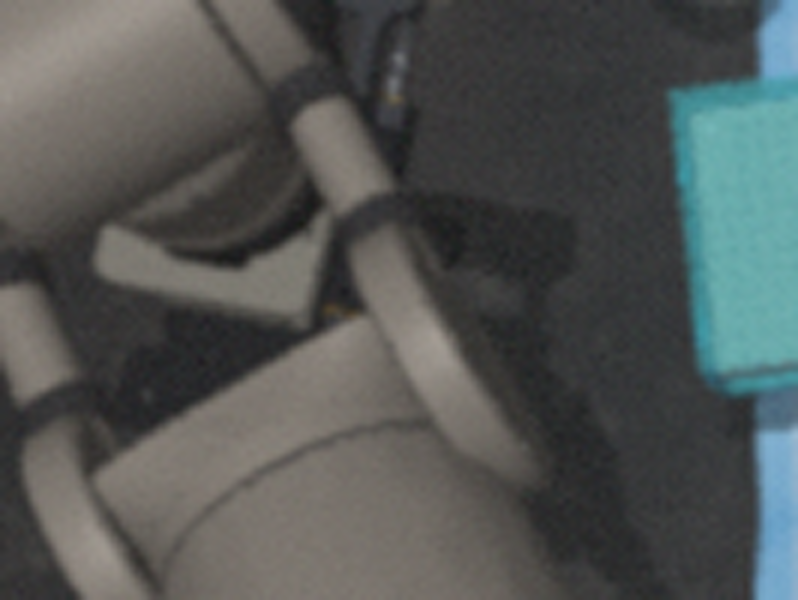

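The arm hides the blade here, so I'll check it near the box with the scene camera.

```bash
python3 -m crank '[[[0.1,-2,0.1,0,0],[0.1,-5,0.4,0,-1.9],[0.1,-9,0.7,0,-1.9],[0.1,-13,1,0,-1.9],[0.1,-17,1.3,0,-1.9],[0.1,-21,1.5,0,-1.9],[0.1,-25,1.7,0,-1.9],[0.1,-29,2,0,-1.9],[0.1,-33,2.3,0,-1.9],[0.1,-37,2.6,0,-1.9]]]'; python3 -c "
from h import *
go((439,-373,185,1.3993))"
```

```text
time: 15.25
tool_pos: [441.9, 11.7, 185.4]
tcp_rot: [-3.14, -0.0, 1.4]
contact_force: [0.7, 0.7, -0.3]
grip_width: 17.2
finger_force: 30.0
tcp [441.9  11.7 185.4] yaw 1.4 t 15.25 w 17.2
[-3.796e+01  6.260e+00  3.000e-02] turn 0.0
```

```bash
python3 -m crank '[[[0.1,-4,0.6,0,0],[0.1,-8,1.3,0,0],[0.1,-12,2,0,0],[0.1,-16,2.6,0,0],[0.1,-20,3.3,0,0],[0.1,-24,4,0,0],[0.1,-28,4.6,0,0],[0.1,-32,5.3,0,0],[0.1,-35.5,5.9,0,0],[0.1,-38,6.3,0,0]]]'
python3 -m crank '[[[0.1,0,0,1,0],[0.1,0,0,3,0],[0.1,0,0,5,0],[0.1,0,0,7,0],[0.1,0,0,9,0],[0.1,0,0,10.5,0],[0.1,0,0,12,0],[0.1,0,0,12,0],[0.1,0,0,12,0],[0.1,0,0,12,0]]]'
python3 - <<'E'
from h import *
go((439,-373,34.4,1.3993))
p,d=bot.capture("scene"); np.savez("pics/s4.npz",p=p,d=d); cv2.imwrite("pics/s4.png",cv2.resize(p[270:470,300:566,::-1],None,fx=3,fy=3,interpolation=cv2.INTER_CUBIC))
o=bot.get_obs()["tool_pos"]; u=np.array([.1705,.9854,0])
print("pred tip",proj("scene",o+127*u+[0,0,4.1]))
p,d=bot.capture("top"); W=cloud("top",d); m=(W[...,2]>50)&(W[...,2]<95)&(W[...,1]>-330)&(W[...,1]<-215)&(abs(W[...,0]-455)<50)
q=W[m]; print(len(q))
if len(q): print(q.max(0),np.median(q,0))
E
```

```text
time: 16.25
tool_pos: [439.5, -374.2, 184.8]
tcp_rot: [-3.14, -0.001, 1.398]
contact_force: [-0.1, 0.2, -0.2]
grip_width: 17.8
finger_force: 30.0
time: 17.25
tool_pos: [440.5, -372.0, 66.8]
tcp_rot: [3.141, 0.0, 1.4]
contact_force: [-0.2, 0.2, -1.3]
grip_width: 17.8
finger_force: 30.0
tcp [ 440.5 -372.    66.8] yaw 1.4 t 17.25 w 17.8
[-0.13 -0.14  3.24] turn 0.0
pred tip (np.float64(386.6433777964315), np.float64(373.5575043309644))
340
[ 503.01945819 -215.76324417   80.91721509] [ 455.4988372  -288.325529     71.99401653]
```

View pics/s4.png

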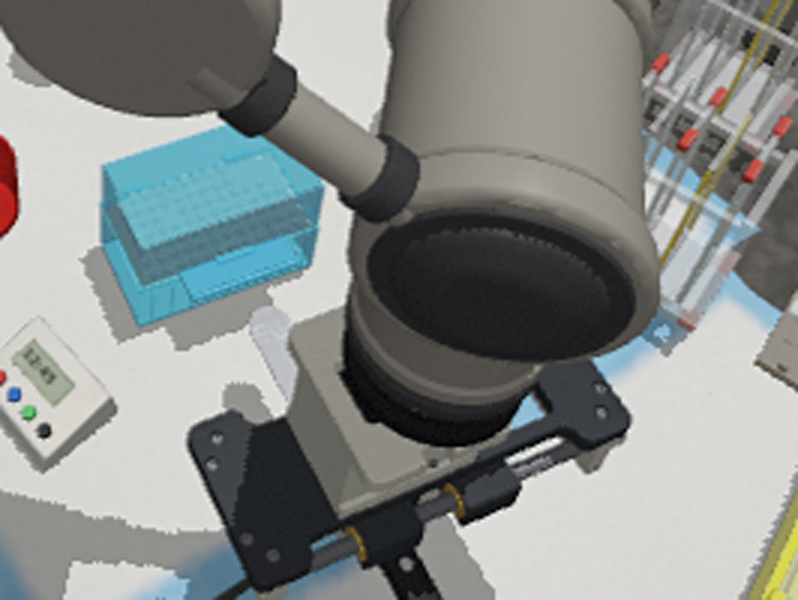

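The blade tip shows at crop (262,308), which is image (387,373). That agrees with the predicted (386.6,373.6), so the spatula is level and I know where its tip is. I'll descend and slide it under the lip.

```bash
python3 -m crank '[[[0.1,0,0,0.6,0],[0.1,0,0,1.2,0],[0.1,0,0,1.8,0],[0.1,0,0,2.4,0],[0.1,0,0,2.8,0],[0.1,0,0,3.1,0],[0.1,0,0,3.2,0],[0.1,0,0,3.2,0],[0.1,0,0,3.2,0],[0.1,0,0,3.2,0]]]'
python3 -m crank '[[[0.1,0.7,0,0,0],[0.1,1.4,0,0,0],[0.1,2.1,0,0,0],[0.1,2.8,0,0,0],[0.1,3.4,0,0,0],[0.1,3.9,0,0,0],[0.1,4.2,0,0,0],[0.1,4.4,0,0,0],[0.1,4.5,0,0,0],[0.1,4.5,0,0,0]]]'
```

```text
time: 18.35
tool_pos: [440.3, -372.1, 34.4]
tcp_rot: [3.141, 0.0, 1.4]
contact_force: [0.1, 0.7, -0.2]
grip_width: 18.1
finger_force: 30.0
time: 19.35
tool_pos: [447.9, -327.7, 34.2]
tcp_rot: [3.142, -0.0, 1.4]
contact_force: [0.4, -0.1, 0.7]
grip_width: 17.5
finger_force: 30.0
```

```bash
python3 -m crank '[[[0.1,0,0,-0.5,0],[0.1,0,0,-1,0],[0.1,0.1,0,-1.6,0],[0.1,0.2,0,-2.2,0],[0.1,0.35,0,-2.8,0],[0.1,0.6,0,-3.5,0],[0.1,0.8,0,-4,0],[0.1,1.05,0,-4.4,0],[0.1,1.3,0,-4.85,0],[0.1,1.3,0,-4.85,0]]]'
python3 - <<'E'
from h import *
go((0,0,0,1.4)); print(bot.get_obs()["contact_force"])
p,d=bot.capture("scene"); cv2.imwrite("pics/s5.png",cv2.resize(p[270:470,300:566,::-1],None,fx=2,fy=2,interpolation=cv2.INTER_CUBIC))
E
```

```text
time: 20.35
tool_pos: [450.4, -314.6, 83.3]
tcp_rot: [3.141, 0.0, 1.4]
contact_force: [0.4, 0.2, -0.8]
grip_width: 17.5
finger_force: 30.0
tcp [ 450.4 -314.6   83.3] yaw 1.4 t 20.35 w 17.5
[ 23.35 -49.73   8.29] turn 0.0
[ 0.36633945  0.19510585 -0.80090345]
```

View pics/s5.png

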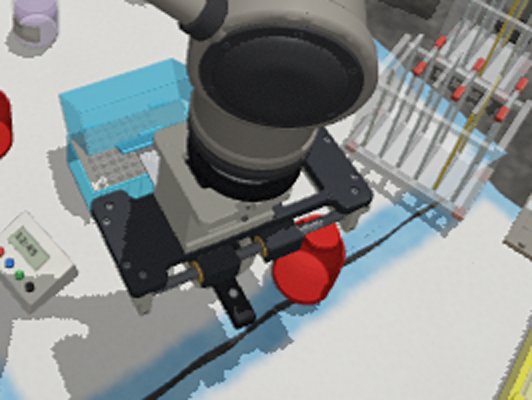

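The lid is lifting on the blade (crop about (130,110)). I'll continue along the arc.

```bash
python3 -m crank '[[[0.1,0.4,0,-0.6,0],[0.1,0.9,0,-1.1,0],[0.1,1.5,0,-1.6,0],[0.1,2.1,0,-2,0],[0.1,2.7,0,-2.4,0],[0.1,3.4,0,-2.7,0],[0.1,4.1,0,-2.9,0],[0.1,4.8,0,-3.1,0],[0.1,5.5,0,-3.2,0],[0.1,5.5,0,-3.2,0]]]'
python3 -m crank '[[[0.1,0.3,0,0,0],[0.1,0.6,0,0,0],[0.1,0.9,0,0,0],[0.1,1.2,0,0,0],[0.1,1.4,0,0,0],[0.1,1.4,0,0,0],[0.1,1.4,0,0,0],[0.1,1.4,0,0,0],[0.1,1.4,0,0,0],[0.1,1.4,0,0,0]]]'
python3 - <<'E'
from h import *
p,d=bot.capture("scene"); cv2.imwrite("pics/s6.png",cv2.resize(p[250:450,280:546,::-1],None,fx=2,fy=2,interpolation=cv2.INTER_CUBIC))
E
```

```text
time: 21.4
tool_pos: [459.6, -259.5, 114.8]
tcp_rot: [-3.141, -0.001, 1.401]
contact_force: [0.6, 0.6, -1.0]
grip_width: 17.6
finger_force: 30.0
time: 22.4
tool_pos: [461.8, -246.9, 114.7]
tcp_rot: [3.142, -0.0, 1.4]
contact_force: [0.2, 0.9, -0.7]
grip_width: 18.0
finger_force: 30.0
```

View pics/s6.png

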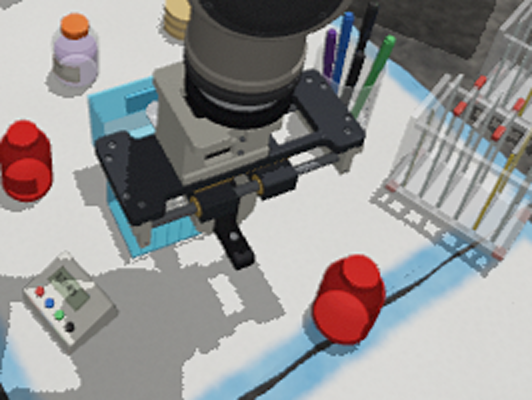

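The lid stands wide open (crop about (120,110)). I'll retreat straight back, then lay the spatula at about (405,-385), clear of the red bottle and timer.

```bash
python3 -m crank '[[[0.1,-0.5,0,0,0],[0.1,-1.5,0,0,0],[0.1,-3,0,0,0],[0.1,-5,0,0,0],[0.1,-7,0,0,0],[0.1,-9,0,0,0],[0.1,-11,0,0,0],[0.1,-13,0,0,0],[0.1,-14,0,0,0],[0.1,-14,0,0,0]]]'
python3 - <<'E'
from h import *
go((405,-387,114,1.4),(405,-387,4,1.4))
E
```

```text
time: 23.45
tool_pos: [437.5, -386.4, 114.5]
tcp_rot: [3.141, 0.0, 1.398]
contact_force: [0.0, -0.8, -0.2]
grip_width: 17.9
finger_force: 30.0
tcp [ 437.5 -386.4  114.5] yaw 1.398 t 23.45 w 17.9
[-0.62 -3.19  0.05] turn -0.1
[-0.62 -3.19 11.05] turn -0.1
```

```bash
python3 -m crank '[[[0.1,-0.2,-1,0,0],[0.1,-0.5,-2.2,0,0],[0.1,-0.6,-3.2,0.5,0],[0.1,-0.6,-3.2,2,0],[0.1,-0.6,-3.2,4,0],[0.1,-0.6,-3.2,6,0],[0.1,-0.6,-3.2,8,0],[0.1,-0.6,-3.2,9,0],[0.1,-0.6,-3.2,10,0],[0.1,-0.6,-3.2,10.3,0]]]'
python3 -m crank '[[[0.1,0,0,0.2,0],[0.1,0,0,0.4,0],[0.1,0,0,0.55,0],[0.1,0,0,0.7,0],[0.1,0,0,0.75,0],[0.1,0,0,0.8,0],[0.1,0,0,0.82,0],[0.1,0,0,0.82,0],[0.1,0,0,0.82,0],[0.1,0,0,0.82,0]]]'
```

```text
time: 24.45
tool_pos: [405.0, -384.9, 11.1]
tcp_rot: [-3.141, -0.001, 1.4]
contact_force: [0.4, 1.0, -0.6]
grip_width: 18.0
finger_force: 30.0
time: 25.45
tool_pos: [405.4, -385.3, 3.5]
tcp_rot: [3.142, -0.0, 1.4]
contact_force: [-0.1, -0.6, -0.6]
grip_width: 18.0
finger_force: 30.0
```

```bash
python3 -m crank '[[[0.15,0,0,0.05,0],[0.25,0,0,0.05,0],[0.3,0,0,0.05,0],[0.4,0,0,0,0],[0.5,0,0,0,0],[0.5,0,0,0,0],[0.5,0,0,0,0],[0.5,0,0,0,0],[0.5,0,0,0,0],[0.5,0,0,0,0]]]'
python3 -m crank '[[[0.5,0,0,-1,0],[0.5,0,0,-3,0],[0.5,0,0,-6,0],[0.5,0,0,-10,0],[0.5,0,0,-14,0],[0.5,-3,0,-18,0],[0.5,-6,0,-20,0],[0.5,-9,0,-20,0],[0.5,-12,0,-20,0],[0.5,-14,0,-20,0]]]'
python3 - <<'E'
from h import *
p,d=bot.capture("scene"); p2,d2=bot.capture("top"); W=cloud("top",d2)
cv2.imwrite("pics/s7.png",np.vstack([p[200:480,:,::-1],p2[130:330,:,::-1]]))
m=(W[...,2]>60)&(W[...,2]<150)&(W[...,1]>-200)&(W[...,1]<-40)&(abs(W[...,0]-485)<75)
q=W[m]-[484.9,-166.1,0]; xb=q[:,:2]@[.1705,.9854]; print("lid x_box range",np.percentile(xb,[2,50,98]),"zmax",np.percentile(q[:,2],98))
E
```

```text
time: 26.45
tool_pos: [405.4, -385.3, 3.5]
tcp_rot: [3.142, -0.0, 1.4]
contact_force: [-0.2, 0.2, -0.1]
grip_width: 46.0
finger_force: 0.0
time: 27.45
tool_pos: [380.9, -525.0, 204.5]
tcp_rot: [3.141, 0.001, 1.399]
contact_force: [0.1, 0.2, -0.2]
grip_width: 45.8
finger_force: 0.0
lid x_box range [44.58040286 63.88271288 83.77708245] zmax 133.02760074909403
```

View pics/s7.png

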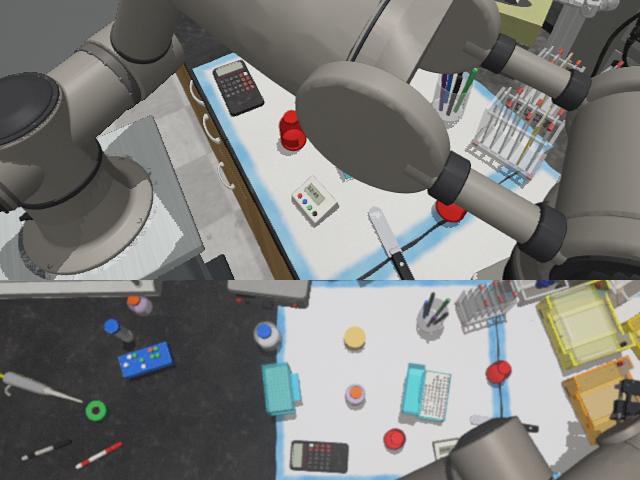

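The top view shows the lid wide open: it reaches 84 mm behind the box middle and about 133 mm up. The bottle is upright at (355,395), the spatula lies flat on the pad, and the spare box is shut. Handing in.

```bash
python3 -c "
from plant import bot
print(bot.close_job())"
```

```text
the job is handed in; nothing more can be done
None
```

I handed the job in with no verdict returned; in the last pictures the bottle stands upright on free bench, that box's lid is wide open, the spatula lies flat in front of it, clear of box and bottle, and the spare box is still shut.

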